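# Rock a jammed relay out of its socket and load it in the tester

### The arm

A 6-joint arm with a two-finger parallel gripper is mounted at the origin on the work surface. World frame = base frame: x ahead of the robot, y to its left, z up, the work surface at z = 0. Lengths are in mm, angles in degrees, forces in N, time in s.
With the tool pointing down it reaches from about 250 to 775 mm from the base axis. Payload 8.9 kg.
Tool frame: the origin (TCP) lies midway between the tips of the shut fingers; the grasp point (between the pads) lies 19 mm behind it (arm.grip_depth is the distance from the TCP to the grasp point, in mm); z points along the fingers, y is the line along which they close (so a half turn about z gives the same grasp; the last joint's range is limited). The gripper opens to 85 mm and grips with 20 to 120 N. Pads are 22 mm wide; open, the fingers measure 114 mm over their backs; the gripper's body (76 mm by 85 mm) begins 54 mm behind the grasp point. The pads swing forward as they close: fully open they stand 13 mm farther back than shut.
Start: joints at [-82.466, 16.656, -8.789, 64.555, 0, 82.019], TCP at [140.44, -505.866, 231.305] pointing down, gripper open.
Joint ranges: [-144.48, 144.48], [-52.06, 99.96], [-74.48, 78.29], [-112.23, 115.85], [-86.99, 84.42], [-180, 180]. Speed limits (degrees/s): [127.2, 127.2, 159.86, 180, 180, 180].

### API

Orientations are given as [roll, pitch, yaw] about the fixed x, y, z axes, in that order (R = Rz(yaw) Ry(pitch) Rx(roll)).
In Python, from plant import arm, viewer, order gives the robot as it stands.
- The arm moves only by the tool apply_moves, never from a script. Its arguments are lists of equal length, an entry for each row: "translation": the shift along the tool's x, y, z in m, a list of three; "turn": the turn about the tool's z in rad. In form: {"translation": [[dx, dy, dz], ...], "turn": [turn, ...]}. A call has 1 to 20 rows; each row is the pose to reach, as a shift and turn from the pose commanded when the call began, along the tool's axes at that moment; what a row does not reach only later rows make up. A row lasts 1/10 s, in which the tool goes at most 50 mm and 8.59 degrees, less where a joint would pass 70% of its speed; a pose out of reach is approached as far as the arm can. A call with a gripper value outside its range is refused whole. "claw" is the gripper command: -1 is shut, 1 is fully open, values between are in proportion, set as the call begins (left out, the last holds). The fingers move at their own pace and stop on an object; the grip force is fixed at half the most. Time passes only in rows, so rows that repeat a pose let the fingers close. It gives the time, the measured TCP pose, the force, the opening and the grip force at its end, in the units of the state.
- arm.sense(): the state, without advancing time (a new reading comes with each control period).
- viewer.get_image(name): name is "scene" or "top"; returns a dict with "color" (400x640x3 uint8, red, green, blue), "range_z" (400x640 float32, mm along the optical axis (not along the pixel's ray), 0 where there is no reading), "fx", "fy", "cx", "cy" (pixels), "view" (4x4, takes a point from world to camera coordinates). Camera axes: x right, y down, z forward; pixel columns grow to the right and rows downward; lengths in mm; the calibration is good to about 2 mm. A picture is of the moment at which its call begins.
- order.job_done(): hands the job in; it is judged then, once.
The state is a dict: "time": time; "joint_positions": joint angles; "dq": joint speeds; "tau": joint torques, N m; "eef_pos": TCP position; "eef_rot": TCP orientation; "ft_force": force on the tool from outside, world axes, zero at the start; "moment": the same for the moment, N m; "grip_width": opening from 0.0 (shut) to 1.0 (fully open); "gripper_force": force on a finger pad.
Only numpy, scipy, OpenCV 4.12 (cv2) and the standard library are available. Lean on these libraries where they do the work, as an engineer would, in place of code of your own. Each camera call takes 0.05 s, during which the arm holds its last target. There are 200 camera calls.

### The job

The middle relay of the strip is jammed under its two clips and will not pull straight out: rock it from side to side until both clips are pushed well back, lift it out, stand it upright on the rubber pad and let go. Then take it by its other two faces, lower it gently, without dropping it, between the tester's cheeks until it stands on the nest floor, and let go. Leave all else where it is.

Things in the scene. Friction and masses are not known exactly. Their poses are not given: they have to be found in the camera images.
- relay: Jammed relay, middle of three: upright stepped block 76 mm tall, 110 g. Black lower part 30 (its x) by 44 mm (y), 38 tall; grey upper part 30 (x) by 36 (y), so a 4 mm shoulder at each y end at height 38. Origin at centre of flat underside, z up. In the socket its axes match the socket's; graspable there only on the grey part's y faces (fingertips 48 mm or more above its underside clear the clips).
- socket: Fixed strip, base 122 (x) by 64 (y) mm; three relays in a row along x, 38 mm pitch, the outer two fixed, 8 mm from the jammed one. Origin on the bench under the jammed relay, z up. Relay stands on a ridge along x, underside 14 mm above bench, and rocks about it to +y and -y; walls to z 20 keep its foot in place (1.5 mm play).
- ridge (a point): Top of the ridge in the socket under the jammed relay, 14 mm above the bench: the axis (along the socket's x) about which the relay rocks.
- clip_a (a joint): Jammed relay's steel clip on the socket's +y side, pushed outwards: 0 (closed) to 0.0048 m (stop). Lip 16 mm wide, 54.5 to 57.5 mm above bench, reaches 3.5 mm over the shoulder with 2.5 mm gap. Leaning the relay to +y by 0.14 rad pushes it to its stop; it takes about 8 N at the clip and stays where left. From 0.0035 its lip is clear of a centred relay.
- clip_b (a joint): The same for the clip on the socket's -y side, pushed out by the relay leaning towards -y: 0 to 0.0048 m.
- pad: Flat square rubber pad, 110 by 110 mm, 4 mm thick, fixed to the bench between socket and tester, empty. Origin at the centre of its underside, on the bench.
- tester: Fixed; grey base 110 (x) by 100 (y) mm, 12 thick; two upright aluminium cheeks 48 mm apart across y, each 50 wide (x), 10 thick, tops 94 mm above bench. The relay stands between them, its y along the tester's y, 2 mm play at each end, top 6 mm below the cheeks' tops: only its x faces (30 mm apart) can be gripped. Rails 4 mm high at x = +-18.5 mm. Origin on bench under the centre.
- nest (a point): The centre of the tester's nest floor, 12 mm above the bench: where the centre of the relay's underside must come to rest. Either way round is good.
- board: Bystander: blue circuit board 75 by 75 mm, 4 mm thick, lying flat. Origin at its underside's centre.
- spool: Bystander: standing solder spool, 54 mm across, 60 mm tall. Origin at its underside's centre.
- reel: Bystander: small braid reel lying flat, 52 mm across, 12 mm high. Origin at its underside's centre.
- tweezers: Bystander: steel tweezers lying flat, 120 mm long. Origin at their middle.
- driver: Bystander: screwdriver lying on the bench, 160 mm long.
- tin: Bystander: low round tin, 56 mm across, 30 mm high. Origin at its underside's centre.
Mind the look-alikes: they are no part of the job. Leave any orange or red look-alike of the relay alone.

How it is judged:
By the outcome, as a careful person would: the job done as asked, in the order asked, and still so for the second after the job is handed in, with the robot touching nothing.
It also fails if it takes over 61 s, if anything falls off the work surface, if the arm or the gripper's body presses on something with over 40 N, if the wrist force passes 120 N, or if a joint passes its speed limit or range.

## Working session

There is one attempt and no reset: what is moved stays moved. The work goes in short steps, Python scripts to look and compute and a tool call to move; the robot and the scene stay as the last step left them, time stands still between calls to the robot, and variables do not carry over. Pictures are saved under pics/ and viewed, at most 12 in all, crops included, and the job is handed in when it is done.

Besides the shell and the picture viewer there is one more tool, called by a JSON object that holds its "name" and its "arguments", one argument or row to a line. apply_moves: Moves the arm, as the interface text tells. Its arguments: {"type":"object","properties":{"translation":{"type":"array"},"turn":{"type":"array"},"claw":{"type":"number"}},"required":["translation","turn"]}

```bash
mkdir -p pics; ls; python3 - <<'E'
from plant import arm,viewer,order
import cv2,numpy as np
print(arm.sense())
for n in("scene","top"):
    d=viewer.get_image(n); np.savez(n+'0.npz',**d)
    cv2.imwrite(f'pics/{n}0.png',d['color'][:,:,::-1]); print(n,d['fx'],d['cx'],d['cy'],np.round(d['view'],3).tolist())
E
```

```text
pics
{'time': 0.0, 'joint_positions': array([-8.24663338e+01,  1.66887472e+01, -8.83192877e+00,  6.45561007e+01,
        4.81373209e-05,  8.20191306e+01]), 'dq': array([ 0.07931618,  0.0733244 , -0.01990314,  0.01625279, -0.010923  ,
        0.02051347]), 'tau': array([ 1.78128539e-03, -5.37151623e+01,  3.31363606e+01,  1.63252791e-02,
       -3.73582918e-05,  1.13268307e-06]), 'eef_pos': array([ 140.37578522, -505.41096066,  230.72836564]), 'eef_rot': array([-1.79923974e+02, -1.07075341e-02,  1.55145285e+01]), 'ft_force': array([-0.15469732, -0.58537427, -0.38553185]), 'moment': array([ 0.03741153, -0.00919425, -0.00071917]), 'gripper_force': 0.0, 'grip_width': 1.0009239610272902}
scene 495.96747586192794 319.3816625061228 196.39348175230538 [[-0.16, 0.987, 0.013, 23.344], [0.719, 0.125, -0.684, -374.933], [-0.677, -0.1, -0.729, 1428.588], [0.0, 0.0, 0.0, 1.0]]
top 474.79369450296315 324.4063909846592 198.30757124127248 [[-0.014, -1.0, 0.023, 67.556], [-0.996, 0.012, -0.084, 557.938], [0.084, -0.024, -0.996, 1005.132], [0.0, 0.0, 0.0, 1.0]]
```

View pics/top0.png

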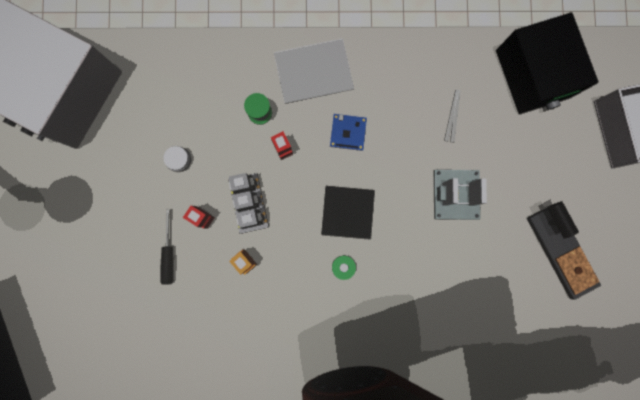

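View pics/scene0.png

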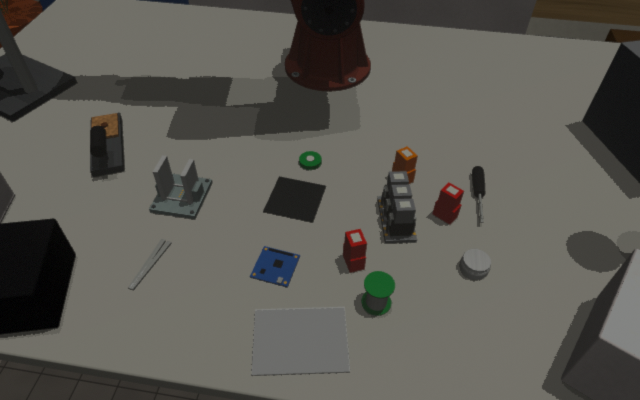

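The top view shows the relay strip at about (248,202), the pad at (348,212) and the tester at (460,194). The look-alikes are red at (282,145) and (197,216), and orange at (242,262).

```bash
cat > h.py <<'E'
import numpy as np,cv2
def cloud(d):
    v,u=np.mgrid[0:400,0:640]; z=d['range_z'].astype(float)
    P=np.stack([(u-d['cx'])*z/d['fx'],(v-d['cy'])*z/d['fy'],z],-1)
    V=d['view']; W=(P-V[:3,3])@V[:3,:3]; W[z<=0]=np.nan; return W
def proj(d,p):
    c=d['view'][:3,:3]@np.array(p,float)+d['view'][:3,3]; return c[0]/c[2]*d['fx']+d['cx'],c[1]/c[2]*d['fy']+d['cy']
def ray(d,u,v,z):
    V=d['view'];R=V[:3,:3];o=-R.T@V[:3,3];r=R.T@np.array([(u-d['cx'])/d['fx'],(v-d['cy'])/d['fy'],1]);return o+r*(z-o[2])/r[2]
E
python3 - <<'E'
from h import *
T=dict(np.load('top0.npz'));S=dict(np.load('scene0.npz'))
W=cloud(T)
def rect(box,z0,z1,n):
    u0,u1,v0,v1=box
    m=np.zeros((400,640),np.uint8); w=W[v0:v1,u0:u1,2]; m[v0:v1,u0:u1]=(w>z0)&(w<z1)
    k,l,st,c=cv2.connectedComponentsWithStats(m)
    for i in range(1,k):
        if st[i,4]<20: continue
        p=W[l==i]; r=cv2.minAreaRect(p[:,:2].astype(np.float32)); print(n,st[i,4],np.round(np.median(p,0),1),[np.round(x,1) for x in r])
print('bench',np.nanmedian(W[300:330,200:280,2]))
rect((215,285,165,240),75,105,'relaytops'); rect((215,285,165,240),5,40,'base')
rect((310,385,175,250),2,12,'pad'); rect((420,500,160,230),6,20,'testbase'); rect((420,500,160,230),80,110,'cheeks')
a=cv2.resize(T['color'][165:240,215:290],None,fx=5.3,fy=5.3,interpolation=3); b=cv2.resize(T['color'][158:233,422:497],None,fx=5.3,fy=5.3,interpolation=3)
cv2.imwrite('pics/c1.png',np.hstack([a,b])[:,:,::-1])
a=cv2.resize(S['color'][160:245,360:445],None,fx=4.7,fy=4.7,interpolation=3); b=cv2.resize(S['color'][145:230,140:225],None,fx=4.7,fy=4.7,interpolation=3)
cv2.imwrite('pics/c2.png',np.hstack([a,b])[:,:,::-1])
E
```

```text
bench 0.5775498352070806
relaytops 295 [588.  234.2  90.8] [array([588.9, 234.9]), array([30.6, 36.3]), np.float64(12.1)]
relaytops 290 [551.5 226.2  90.5] [array([551.9, 227.3]), array([30.4, 36.6]), np.float64(12.2)]
relaytops 288 [515.  218.3  90.8] [array([514.5, 219.4]), array([30. , 36.9]), np.float64(11.3)]
base 473 [536.  206.1  11.9] [array([551.8, 226.6]), array([121.9,  64.9]), np.float64(11.7)]
pad 2361 [529.1   9.7   4.6] [array([533.1,  10.7]), array([129. , 129.4]), np.float64(82.5)]
pad 20 [532.5  81.1   3.4] [array([530. ,  83.1]), array([19.8, 10.2]), np.float64(75.9)]
pad 32 [494.5 -56.9   3.1] [array([493.5, -55.8]), array([16.2, 31.6]), np.float64(79.6)]
testbase 1585 [ 556.5 -235.8   12.5] [array([ 565.3, -232. ]), array([101.8, 109.3]), np.float64(89.2)]
cheeks 171 [ 566.6 -201.4   93.2] [array([ 566.2, -203.1]), array([10.4, 50.5]), np.float64(88.4)]
cheeks 184 [ 563.8 -259.2   93.2] [array([ 564.5, -261.5]), array([11.9, 49.8]), np.float64(89.9)]
```

View pics/c1.png

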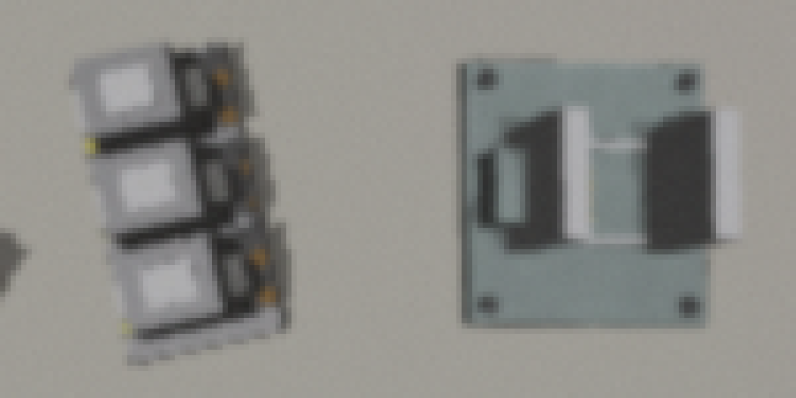

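View pics/c2.png

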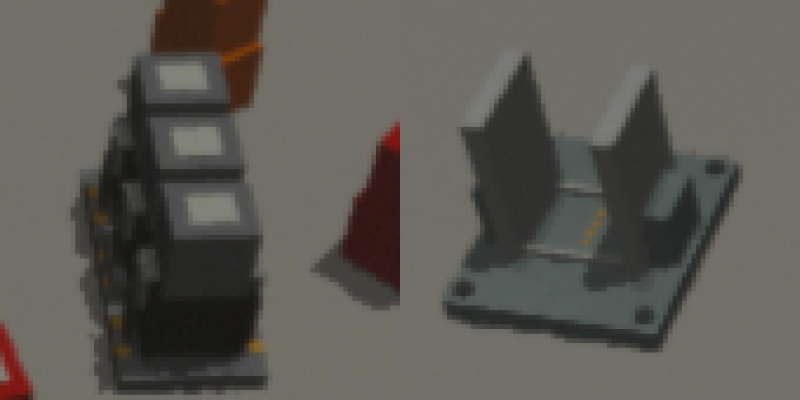

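Everything is located: the socket is at about (551.8, 227.1) with yaw 11.9°, the tester at about (565.3, -232.2) with yaw about -1°, and the pad at about (529, 10). I'm setting out to a point above the socket.

{"name": "apply_moves", "arguments": {
  "translation": [
    [0.03, -0.03, 0],
    [0.06, -0.06, 0],
    [0.09, -0.09, 0],
    [0.12, -0.12, 0],
    [0.15, -0.15, 0],
    [0.18, -0.18, 0],
    [0.21, -0.21, 0],
    [0.24, -0.24, 0],
    [0.27, -0.27, 0],
    [0.3, -0.3, 0],
    [0.33, -0.33, 0],
    [0.36, -0.36, 0],
    [0.39, -0.39, 0],
    [0.42, -0.42, 0],
    [0.45, -0.45, 0],
    [0.48, -0.48, 0],
    [0.51, -0.51, 0],
    [0.54, -0.54, 0],
    [0.57, -0.575, 0],
    [0.592, -0.596, 0]
  ],
  "turn": [-0.14, -0.28, -0.42, -0.56, -0.7, -0.84, -0.98, -1.12, -1.26, -1.4, -1.54, -1.68, -1.82, -1.96, -2.1, -2.24, -2.38, -2.52, -2.66, -2.8],
  "claw": 0.3
}}

```text
time: 2.1
eef_pos: [551.8, 229.5, 230.7]
eef_rot: [180.0, -0.0, 176.4]
ft_force: [1.6, -0.9, 0.2]
grip_width: 0.647
gripper_force: 0.0
```

{"name": "apply_moves", "arguments": {
  "translation": [
    [0, 0, 0.03],
    [0, 0, 0.06],
    [0, 0, 0.08],
    [0, 0, 0.09],
    [0, 0, 0.09],
    [0, 0, 0.09]
  ],
  "turn": [-0.12, -0.24, -0.278, -0.278, -0.278, -0.278]
}}

```text
time: 2.7
eef_pos: [551.9, 226.8, 142.1]
eef_rot: [180.0, 0.0, -168.2]
ft_force: [0.5, -0.4, -0.6]
grip_width: 0.649
gripper_force: 0.0
```

```bash
python3 - <<'E'
from plant import arm,viewer
from h import *
s=arm.sense();print(s['eef_pos'],s['eef_rot'],s['ft_force'],s['joint_positions'])
d=viewer.get_image("scene");t=viewer.get_image("top")
T=dict(np.load('top0.npz'))
# relay tops from scene depth
W=cloud(dict(np.load('scene0.npz')));
for box,z0,z1,n in (((370,430,160,240),84,97,'tops'),((145,215,145,220),88,100,'cheeks'),((140,225,145,220),8,16,'tbase')):
    u0,u1,v0,v1=box
    m=np.zeros((400,640),np.uint8);w=W[v0:v1,u0:u1,2];m[v0:v1,u0:u1]=(w>z0)&(w<z1)
    k,l,st,c=cv2.connectedComponentsWithStats(m)
    for i in range(1,k):
        if st[i,4]>20:
            p=W[l==i];r=cv2.minAreaRect(p[:,:2].astype(np.float32));print(n,st[i,4],np.round(np.median(p,0),1),[np.round(x,1) for x in r])
a=cv2.resize(d['color'][90:245,340:470],(387,465),interpolation=3); b=cv2.resize(t['color'][130:260,190:330],(400,371),interpolation=3)
b=np.vstack([b,np.zeros((94,400,3),np.uint8)])
cv2.imwrite('pics/d1.png',np.hstack([a,b])[:,:,::-1])
E
```

```text
[551.87364021 226.81974574 142.09717572] [ 1.79996067e+02  4.74578423e-02 -1.68193856e+02] [ 0.52496471 -0.39150464 -0.55698037] [ 1.53242228e+01  2.77783478e+01 -5.81362122e+00  5.63604212e+01
  1.01379019e-03  3.51807793e+00]
tops 748 [554.5 226.8  89.6] [array([550.8, 226.3]), array([108.8,  37.5]), np.float64(12.3)]
cheeks 120 [ 564.4 -261.1   92.9] [array([ 562.7, -262.2]), array([12.6, 54. ]), np.float64(89.8)]
cheeks 117 [ 566.3 -203.    92.9] [array([ 565.1, -204.2]), array([12.3, 52.3]), np.float64(89.6)]
tbase 1124 [ 588.4 -235.1   11.4] [array([ 564.5, -232.5]), array([101.5, 112.7]), np.float64(88.2)]
```

View pics/d1.png

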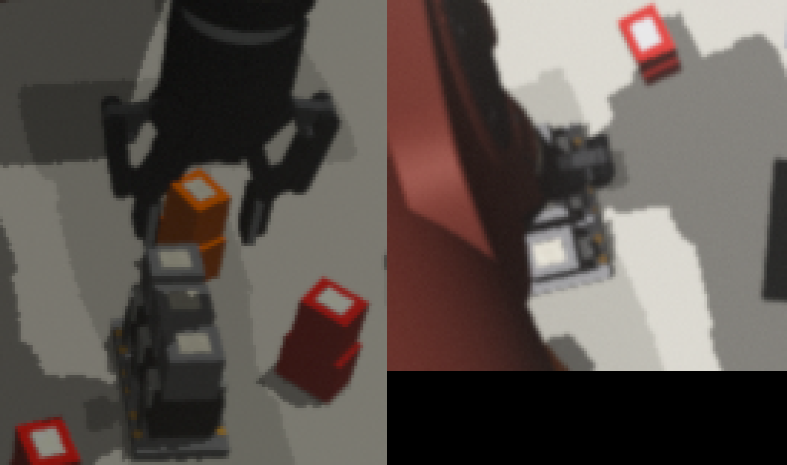

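The gripper straddles the middle relay, with the fingers at about (145,225) and (255,225) in the crop. Both cameras agree to about 1 mm, so I'm descending.

{"name": "apply_moves", "arguments": {
  "translation": [
    [0, 0, 0.025],
    [0, 0, 0.045],
    [0, 0, 0.06],
    [0, 0, 0.07],
    [0, 0, 0.077],
    [0, 0, 0.077],
    [0, 0, 0.077]
  ],
  "turn": [0, 0, 0, 0, 0, 0, 0]
}}

```text
time: 3.5
eef_pos: [552.0, 226.9, 65.0]
eef_rot: [180.0, 0.1, -168.1]
ft_force: [1.0, -0.2, -0.1]
grip_width: 0.649
gripper_force: 0.0
```

{"name": "apply_moves", "arguments": {
  "translation": [
    [0, 0.003, 0],
    [0, 0.006, 0],
    [0, 0.008, 0],
    [0, 0.009, 0],
    [0, 0.01, 0],
    [0, 0.011, 0],
    [0, 0.012, 0],
    [0, 0.013, 0],
    [0, 0.014, 0],
    [0, 0.015, 0],
    [0, 0.015, 0]
  ],
  "turn": [0, 0, 0, 0, 0, 0, 0, 0, 0, 0, 0]
}}

```text
time: 4.6
eef_pos: [549.0, 239.8, 64.6]
eef_rot: [-179.8, 0.0, -168.2]
ft_force: [0.8, -8.3, 4.4]
grip_width: 0.649
gripper_force: 4.4
```

{"name": "apply_moves", "arguments": {
  "translation": [
    [0, 0.001, 0],
    [0, 0.002, 0],
    [0, 0.0025, 0],
    [0, 0.003, 0],
    [0, 0.003, 0]
  ],
  "turn": [0, 0, 0, 0, 0]
}}

```text
time: 5.1
eef_pos: [548.8, 242.2, 65.2]
eef_rot: [-179.7, 0.1, -168.2]
ft_force: [0.4, -11.6, 9.1]
grip_width: 0.653
gripper_force: 6.0
```

{"name": "apply_moves", "arguments": {
  "translation": [
    [0, 0.001, 0],
    [0, 0.002, 0],
    [0, 0.003, 0],
    [0, 0.003, 0]
  ],
  "turn": [0, 0, 0, 0]
}}

```text
time: 5.5
eef_pos: [548.7, 244.2, 65.5]
eef_rot: [-179.6, 0.1, -168.3]
ft_force: [0.7, -16.2, 11.8]
grip_width: 0.654
gripper_force: 8.6
```

```bash
python3 - <<'E'
from plant import arm,viewer
from h import *
d=viewer.get_image("scene");np.savez('s1.npz',**d)
cv2.imwrite('pics/e1.png',cv2.resize(d['color'][130:250,350:470],(600,600),interpolation=3)[:,:,::-1])
E
```

```text
(no output)
```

View pics/e1.png

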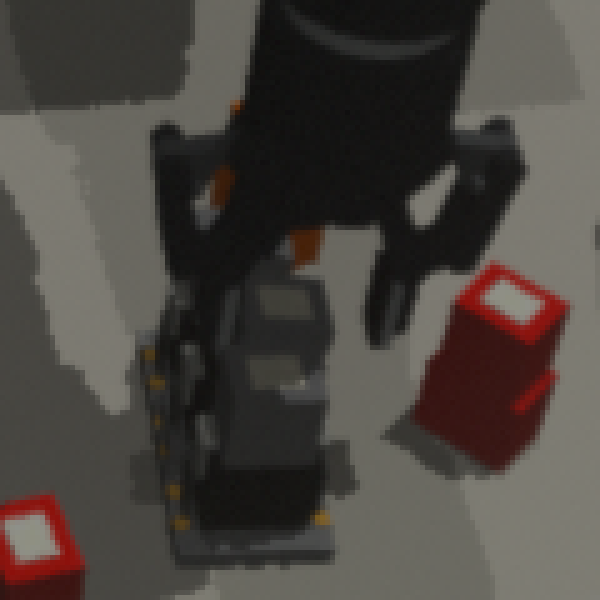

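```bash
cat >> h.py <<'E'
def lean(d):
    W=cloud(d); a=np.radians(11.9); p=W-np.array([551.5,226.8,14])
    X=p[...,0]*np.cos(a)+p[...,1]*np.sin(a); Y=-p[...,0]*np.sin(a)+p[...,1]*np.cos(a); Z=p[...,2]
    m=(abs(X)<12)&(abs(Y)<35)&(Z>66)&(Z<85)
    q=np.c_[X[m],Y[m],Z[m]]; 
    for _ in range(3):
        c=np.linalg.lstsq(np.c_[q[:,:2],np.ones(len(q))],q[:,2],rcond=None)[0]
        r=q[:,2]-q[:,:2]@c[:2]-c[2]; q=q[abs(r)<2.5*max(r.std(),.7)]
    print('n',len(q),'slope y',c[1].round(3),'Y range',np.percentile(q[:,1],[2,98]).round(1),'Z0',c[2].round(1),'sd',r.std().round(2))
E
python3 - <<'E'
from h import *
lean(dict(np.load('scene0.npz')));lean(dict(np.load('s1.npz')))
E
```

```text
n 168 slope y 0.018 Y range [-18.   17.3] Z0 75.9 sd 1.29
n 199 slope y -0.092 Y range [-23.3  27.2] Z0 75.9 sd 2.57
```

{"name": "apply_moves", "arguments": {
  "translation": [
    [0, 0.001, 0],
    [0, 0.002, 0],
    [0, 0.003, 0],
    [0, 0.003, 0]
  ],
  "turn": [0, 0, 0, 0]
}}

```text
time: 5.95
eef_pos: [548.7, 245.2, 65.8]
eef_rot: [-179.4, 0.1, -168.3]
ft_force: [3.3, -23.8, 14.0]
grip_width: 0.653
gripper_force: 13.2
```

```bash
python3 - <<'E'
from plant import arm,viewer
from h import *
d=viewer.get_image("scene");np.savez('s2.npz',**d); lean(d)
E
```

```text
n 201 slope y -0.073 Y range [-22.2  27.6] Z0 75.8 sd 2.62
```

{"name": "apply_moves", "arguments": {
  "translation": [
    [0, -0.004, 0],
    [0, -0.01, 0],
    [0, -0.016, 0],
    [0, -0.02, 0],
    [0, -0.024, 0],
    [0, -0.027, 0],
    [0, -0.03, 0],
    [0, -0.032, 0],
    [0, -0.034, 0],
    [0, -0.035, 0],
    [0, -0.036, 0],
    [0, -0.037, 0],
    [0, -0.038, 0],
    [0, -0.039, 0],
    [0, -0.04, 0],
    [0, -0.041, 0],
    [0, -0.042, 0],
    [0, -0.042, 0]
  ],
  "turn": [0, 0, 0, 0, 0, 0, 0, 0, 0, 0, 0, 0, 0, 0, 0, 0, 0, 0]
}}

```text
time: 7.8
eef_pos: [555.2, 211.3, 65.1]
eef_rot: [179.8, 0.1, -168.0]
ft_force: [-3.0, 9.9, 5.2]
grip_width: 0.65
gripper_force: 5.2
```

{"name": "apply_moves", "arguments": {
  "translation": [
    [0, -0.001, 0],
    [0, -0.002, 0],
    [0, -0.003, 0],
    [0, -0.003, 0]
  ],
  "turn": [0, 0, 0, 0]
}}

```text
time: 8.2
eef_pos: [555.8, 209.4, 65.3]
eef_rot: [179.7, 0.1, -168.0]
ft_force: [-3.6, 13.0, 7.6]
grip_width: 0.648
gripper_force: 7.5
```

{"name": "apply_moves", "arguments": {
  "translation": [
    [0, -0.001, 0],
    [0, -0.002, 0],
    [0, -0.003, 0],
    [0, -0.003, 0]
  ],
  "turn": [0, 0, 0, 0]
}}

```text
time: 8.6
eef_pos: [556.2, 208.4, 65.7]
eef_rot: [179.4, 0.1, -167.9]
ft_force: [-5.2, 21.5, 10.1]
grip_width: 0.652
gripper_force: 11.9
```

```bash
python3 - <<'E'
from plant import arm,viewer
from h import *
d=viewer.get_image("scene");np.savez('s3.npz',**d); lean(d)
E
```

```text
n 212 slope y 0.115 Y range [-28.4  18.5] Z0 76.5 sd 1.85
```

Both clips are at their stops: the force rose sharply while the tool barely moved further. Next I centre, grip and lift.

{"name": "apply_moves", "arguments": {
  "translation": [
    [0, 0.006, 0],
    [0, 0.012, 0],
    [0, 0.018, 0],
    [0, 0.022, 0],
    [0, 0.024, 0],
    [0, 0.024, 0]
  ],
  "turn": [0, 0, 0, 0, 0, 0]
}}

```text
time: 9.25
eef_pos: [551.4, 226.8, 64.2]
eef_rot: [-180.0, -0.0, -168.1]
ft_force: [0.4, 0.0, 0.9]
grip_width: 0.65
gripper_force: 0.0
```

{"name": "apply_moves", "arguments": {
  "translation": [
    [0, 0, 0],
    [0, 0, 0],
    [0, 0, 0],
    [0, 0, 0],
    [0, 0, 0],
    [0, 0, 0],
    [0, 0, 0],
    [0, 0, 0]
  ],
  "turn": [0, 0, 0, 0, 0, 0, 0, 0],
  "claw": -1
}}

```text
time: 10.05
eef_pos: [551.6, 226.6, 64.4]
eef_rot: [-180.0, 0.0, -168.1]
ft_force: [-0.5, -2.3, 5.4]
grip_width: 0.414
gripper_force: 59.8
```

```bash
python3 - <<'E'
from plant import arm,viewer
from h import *
d=viewer.get_image("scene");np.savez('s4.npz',**d); lean(d); print(arm.sense()['ft_force'],arm.sense()['moment'])
cv2.imwrite('pics/e4.png',cv2.resize(d['color'][130:250,350:470],(600,600),interpolation=3)[:,:,::-1])
E
```

```text
n 250 slope y 0.042 Y range [-30.9  28.6] Z0 76.0 sd 3.25
[-0.96727238 -2.08394845  5.0044075 ] [-0.63967163  0.10631408 -0.01684667]
```

View pics/e4.png

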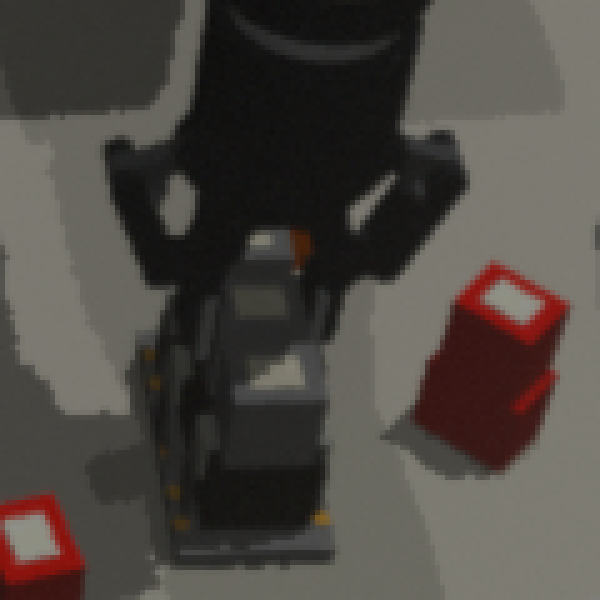

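The relay is gripped upright, with its top at about (262,300) in the crop. Lifting gently.

{"name": "apply_moves", "arguments": {
  "translation": [
    [0, 0, -0.001],
    [0, 0, -0.002],
    [0, 0, -0.003],
    [0, 0, -0.004],
    [0, 0, -0.005],
    [0, 0, -0.006],
    [0, 0, -0.006]
  ],
  "turn": [0, 0, 0, 0, 0, 0, 0]
}}

```text
time: 10.8
eef_pos: [551.5, 226.8, 70.5]
eef_rot: [180.0, 0.0, -168.1]
ft_force: [1.1, -0.4, -0.5]
grip_width: 0.408
gripper_force: 59.8
```

{"name": "apply_moves", "arguments": {
  "translation": [
    [0, 0, -0.01],
    [0, 0, -0.025],
    [0, 0, -0.045],
    [0, 0, -0.07],
    [0, 0, -0.09],
    [0, 0, -0.1],
    [0, 0, -0.1]
  ],
  "turn": [0, 0, 0, 0, 0, 0, 0]
}}

```text
time: 11.5
eef_pos: [552.3, 227.1, 172.0]
eef_rot: [180.0, 0.2, -168.1]
ft_force: [-0.5, -0.3, -1.1]
grip_width: 0.416
gripper_force: 59.8
```

```bash
python3 - <<'E'
from plant import arm,viewer
from h import *
T=dict(np.load('top0.npz'))
m=(T['color'].max(2)<60).astype(np.uint8);m[:, :315]=0;m[:,385:]=0;m[:180]=0;m[245:]=0
c=max(cv2.findContours(m,0,2)[0],key=cv2.contourArea);r=cv2.minAreaRect(c);print(r,ray(T,*r[0],4))
print(arm.sense()['joint_positions'],arm.sense()['eef_pos'],arm.sense()['gripper_force'])
d=viewer.get_image("scene")
cv2.imwrite('pics/f1.png',cv2.resize(d['color'][70:250,330:480],(600,720),interpolation=3)[:600,:,::-1])
E
```

```text
((347.662109375, 212.05517578125), (48.1663818359375, 48.00029373168945), 4.763641834259033) [529.36059063   9.23670354   4.        ]
[ 1.53343094e+01  2.64367154e+01 -3.26246794e+00  6.01388899e+01
  4.09623430e-03  3.46102452e+00] [552.33543961 227.07255341 171.96359493] 59.842663407325745
```

View pics/f1.png

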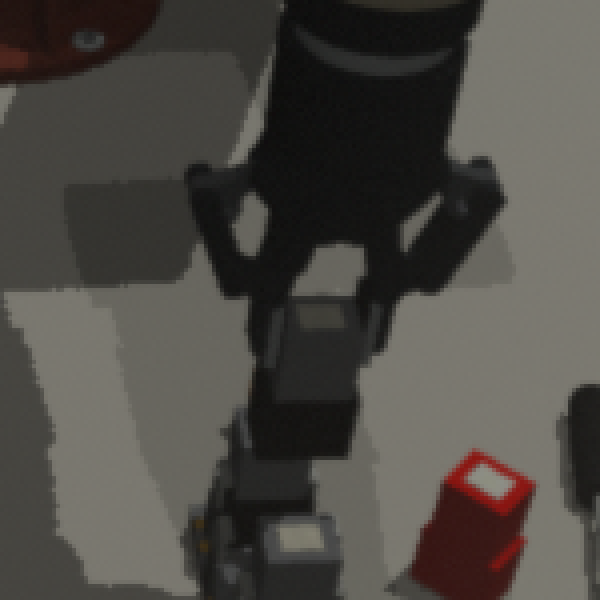

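The relay hangs upright in the gripper, at about (310,380) in the crop. Moving over the pad.

{"name": "apply_moves", "arguments": {
  "translation": [
    [0.004, -0.012, 0],
    [0.011, -0.034, 0],
    [0.02, -0.062, 0],
    [0.029, -0.09, 0],
    [0.038, -0.118, 0],
    [0.047, -0.146, 0],
    [0.055, -0.171, 0],
    [0.061, -0.19, 0],
    [0.065, -0.203, 0],
    [0.067, -0.208, 0],
    [0.067, -0.208, 0],
    [0.067, -0.208, 0]
  ],
  "turn": [0.02, 0.05, 0.08, 0.11, 0.14, 0.17, 0.2, 0.22, 0.225, 0.225, 0.225, 0.225]
}}

```text
time: 12.75
eef_pos: [528.6, 10.0, 170.1]
eef_rot: [180.0, -0.0, 179.0]
ft_force: [0.1, 0.7, -0.0]
grip_width: 0.409
gripper_force: 59.9
```

{"name": "apply_moves", "arguments": {
  "translation": [
    [0, 0, 0.01],
    [0, 0, 0.03],
    [0, 0, 0.055],
    [0, 0, 0.08],
    [0, 0, 0.095],
    [0, 0, 0.103],
    [0, 0, 0.107],
    [0, 0, 0.109],
    [0, 0, 0.111],
    [0, 0, 0.111]
  ],
  "turn": [0, 0, 0, 0, 0, 0, 0, 0, 0, 0]
}}

```text
time: 13.75
eef_pos: [529.0, 9.5, 59.6]
eef_rot: [-180.0, 0.0, 179.0]
ft_force: [0.1, 0.8, -0.8]
grip_width: 0.406
gripper_force: 59.9
```

Expected contact is near TCP z of about 54. Lowering the last few millimetres in small steps.

{"name": "apply_moves", "arguments": {
  "translation": [
    [0, 0, 0.001],
    [0, 0, 0.002],
    [0, 0, 0.003],
    [0, 0, 0.0035],
    [0, 0, 0.004],
    [0, 0, 0.0045],
    [0, 0, 0.005],
    [0, 0, 0.005]
  ],
  "turn": [0, 0, 0, 0, 0, 0, 0, 0]
}}

```text
time: 14.55
eef_pos: [528.8, 9.4, 54.6]
eef_rot: [-180.0, 0.0, 179.0]
ft_force: [-1.3, -0.3, 5.0]
grip_width: 0.412
gripper_force: 60.4
```

{"name": "apply_moves", "arguments": {
  "translation": [
    [0, 0, 0],
    [0, 0, 0],
    [0, 0, 0],
    [0, 0, 0],
    [0, 0, 0]
  ],
  "turn": [0, 0, 0, 0, 0],
  "claw": 0.4
}}

```text
time: 15.05
eef_pos: [528.7, 9.4, 54.3]
eef_rot: [-180.0, -0.0, 179.0]
ft_force: [0.0, -0.4, 0.1]
grip_width: 0.704
gripper_force: 0.0
```

{"name": "apply_moves", "arguments": {
  "translation": [
    [0, 0, -0.01],
    [0, 0, -0.03],
    [0, 0, -0.055],
    [0, 0, -0.075],
    [0, 0, -0.085],
    [0, 0, -0.085],
    [0, 0, -0.085]
  ],
  "turn": [0, 0, 0, 0, 0, 0, 0]
}}

```text
time: 15.75
eef_pos: [528.4, 9.5, 138.9]
eef_rot: [180.0, -0.0, 179.0]
ft_force: [-0.8, -0.0, 0.1]
grip_width: 0.7
gripper_force: 0.0
```

```bash
python3 - <<'E'
from plant import arm,viewer
from h import *
d=viewer.get_image("scene");W=cloud(d)
m=((abs(W[...,0]-529)<40)&(abs(W[...,1]-10)<40)&(W[...,2]>74)&(W[...,2]<86)).astype(np.uint8)
k,l,st,c=cv2.connectedComponentsWithStats(m)
for i in range(1,k):
    if st[i,4]>20:
        p=W[l==i];r=cv2.minAreaRect(p[:,:2].astype(np.float32));print(st[i,4],np.median(p,0).round(1),[np.round(x,1) for x in r])
cv2.imwrite('pics/g1.png',cv2.resize(d['color'][90:240,220:370],(600,600),interpolation=3)[:,:,::-1])
E
```

```text
217 [530.1   8.9  79.4] [array([528.5,   8.8]), array([36.5, 32.7]), np.float64(89.1)]
```

View pics/g1.png

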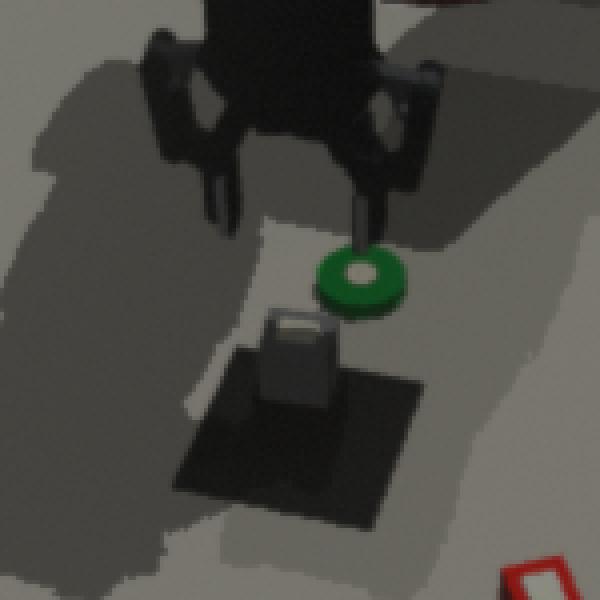

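The relay stands upright on the pad at about (300,360) in the crop, with the gripper clear. Now I turn 90° and take it by the x faces.

{"name": "apply_moves", "arguments": {
  "translation": [
    [0, 0, 0],
    [0, 0, 0],
    [0, 0, 0],
    [0, 0, 0],
    [0, 0, 0],
    [0, 0, 0],
    [0, 0, 0],
    [0, 0, 0],
    [0, 0, 0],
    [0, 0, 0],
    [0, 0, 0],
    [0, 0, 0],
    [0, 0, 0],
    [0, 0, 0]
  ],
  "turn": [0.1, 0.24, 0.38, 0.52, 0.66, 0.8, 0.94, 1.08, 1.22, 1.36, 1.5, 1.57, 1.57, 1.57]
}}

```text
time: 17.2
eef_pos: [528.2, 9.5, 138.5]
eef_rot: [-179.9, -0.0, 89.2]
ft_force: [-0.2, 0.3, 0.3]
grip_width: 0.702
gripper_force: 0.0
```

{"name": "apply_moves", "arguments": {
  "translation": [
    [0, 0, 0.01],
    [0, 0, 0.03],
    [0, 0, 0.05],
    [0, 0, 0.07],
    [0, 0, 0.083],
    [0, 0, 0.09],
    [0, 0, 0.09],
    [0, 0, 0.09]
  ],
  "turn": [0, 0, 0, 0, 0, 0, 0, 0]
}}

```text
time: 18.0
eef_pos: [528.9, 9.4, 49.5]
eef_rot: [180.0, 0.0, 89.0]
ft_force: [-0.2, -0.5, -0.1]
grip_width: 0.702
gripper_force: 0.0
```

{"name": "apply_moves", "arguments": {
  "translation": [
    [0, 0, 0],
    [0, 0, 0],
    [0, 0, 0],
    [0, 0, 0],
    [0, 0, 0]
  ],
  "turn": [0, 0, 0, 0, 0],
  "claw": -0.1
}}

```text
time: 18.5
eef_pos: [528.7, 9.4, 49.4]
eef_rot: [180.0, 0.0, 89.0]
ft_force: [-0.4, -0.5, 0.6]
grip_width: 0.453
gripper_force: 0.0
```

{"name": "apply_moves", "arguments": {
  "translation": [
    [0, 0, 0],
    [0, 0, 0],
    [0, 0, 0],
    [0, 0, 0],
    [0, 0, 0],
    [0, 0, 0]
  ],
  "turn": [0, 0, 0, 0, 0, 0],
  "claw": -1
}}

```text
time: 19.1
eef_pos: [528.7, 9.4, 49.4]
eef_rot: [180.0, 0.0, 89.0]
ft_force: [-0.7, 0.3, 5.3]
grip_width: 0.345
gripper_force: 59.4
```

{"name": "apply_moves", "arguments": {
  "translation": [
    [0, 0, -0.005],
    [0, 0, -0.02],
    [0, 0, -0.045],
    [0, 0, -0.075],
    [0, 0, -0.105],
    [0, 0, -0.125],
    [0, 0, -0.13],
    [0, 0, -0.13],
    [0, 0, -0.13]
  ],
  "turn": [0, 0, 0, 0, 0, 0, 0, 0, 0]
}}

```text
time: 20.0
eef_pos: [527.9, 9.5, 178.1]
eef_rot: [-179.9, -0.0, 89.0]
ft_force: [0.5, 0.4, -0.4]
grip_width: 0.342
gripper_force: 59.3
```

{"name": "apply_moves", "arguments": {
  "translation": [
    [-0.012, 0.002, 0],
    [-0.036, 0.006, 0],
    [-0.066, 0.011, 0],
    [-0.096, 0.016, 0],
    [-0.126, 0.021, 0],
    [-0.156, 0.026, 0],
    [-0.186, 0.031, 0],
    [-0.21, 0.035, 0],
    [-0.228, 0.038, 0],
    [-0.238, 0.04, 0],
    [-0.2415, 0.0405, 0],
    [-0.2415, 0.0405, 0],
    [-0.2415, 0.0405, 0]
  ],
  "turn": [0, 0, 0, 0, 0, 0, 0, 0, 0, 0, 0, 0, 0]
}}

```text
time: 21.3
eef_pos: [565.0, -231.8, 179.3]
eef_rot: [-180.0, -0.0, 89.1]
ft_force: [-0.2, 0.7, -0.7]
grip_width: 0.342
gripper_force: 59.3
```

{"name": "apply_moves", "arguments": {
  "translation": [
    [0, 0, 0.005],
    [0, 0, 0.015],
    [0, 0, 0.022],
    [0, 0, 0.027],
    [0, 0, 0.03],
    [0, 0, 0.03],
    [0, 0, 0.03]
  ],
  "turn": [0, 0, 0, 0, 0, 0, 0]
}}

```text
time: 22.0
eef_pos: [565.1, -232.8, 149.4]
eef_rot: [180.0, 0.0, 89.0]
ft_force: [-0.2, -0.0, -0.9]
grip_width: 0.347
gripper_force: 59.3
```

```bash
python3 - <<'E'
from plant import arm,viewer
from h import *
print(arm.sense()['eef_pos'],arm.sense()['eef_rot'])
d=viewer.get_image("scene")
W=cloud(d)
for n,z0,z1,hx in(('relay faces',100,135,60),('cheeks',88,99,60)):
    m=((abs(W[...,0]-565)<hx)&(abs(W[...,1]+232.5)<45)&(W[...,2]>z0)&(W[...,2]<z1)).astype(np.uint8)
    k,l,st,c=cv2.connectedComponentsWithStats(m)
    for i in range(1,k):
        if st[i,4]>20:
            p=W[l==i];print(n,st[i,4],np.median(p,0).round(1),np.percentile(p,[2,98],axis=0).round(1).tolist())
cv2.imwrite('pics/k1.png',cv2.resize(d['color'][70:230,110:270],(600,600),interpolation=3)[:,:,::-1])
E
```

```text
[ 565.14306963 -232.78402139  149.4173682 ] [1.79989440e+02 4.03505367e-03 8.90243190e+01]
relay faces 340 [ 578.3 -224.7  119.7] [[550.3, -254.5, 103.8], [581.1, -210.6, 134.1]]
cheeks 120 [ 567.2 -203.6   93. ] [[540.1, -209.5, 88.5], [590.5, -198.6, 95.8]]
cheeks 59 [ 579.1 -261.7   92.7] [[564.1, -267.6, 88.4], [590.1, -256.8, 95.7]]
```

View pics/k1.png

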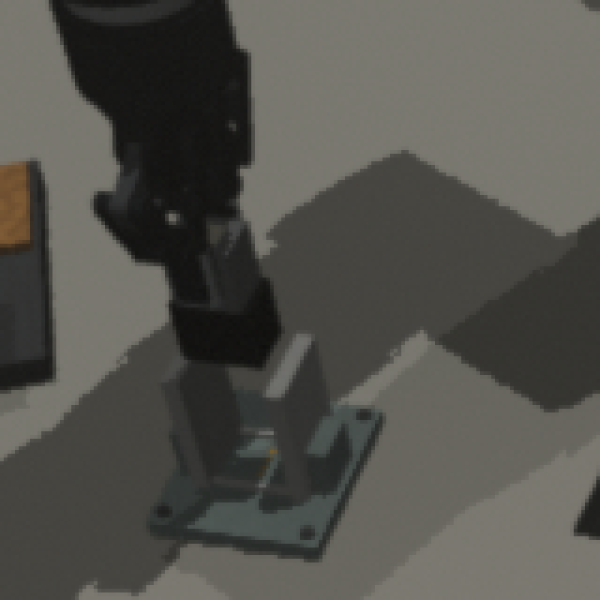

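The relay hangs centred over the gap between the cheeks, which are at about (205,420) and (300,410) in the crop. It is about 0.5 mm off in y, which I correct while lowering.

{"name": "apply_moves", "arguments": {
  "translation": [
    [-0.0005, 0, 0.005],
    [-0.0005, 0, 0.012],
    [-0.0005, 0, 0.019],
    [-0.0005, 0, 0.026],
    [-0.0005, 0, 0.033],
    [-0.0005, 0, 0.04],
    [-0.0005, 0, 0.045],
    [-0.0005, 0, 0.05],
    [-0.0005, 0, 0.05]
  ],
  "turn": [0, 0, 0, 0, 0, 0, 0, 0, 0]
}}

```text
time: 22.95
eef_pos: [564.7, -233.0, 98.6]
eef_rot: [-179.9, -0.0, 89.0]
ft_force: [-0.2, 0.6, -0.6]
grip_width: 0.338
gripper_force: 59.3
```

{"name": "apply_moves", "arguments": {
  "translation": [
    [0, 0, 0.006],
    [0, 0, 0.012],
    [0, 0, 0.018],
    [0, 0, 0.024],
    [0, 0, 0.029],
    [0, 0, 0.032],
    [0, 0, 0.034],
    [0, 0, 0.036],
    [0, 0, 0.037],
    [0, 0, 0.037]
  ],
  "turn": [0, 0, 0, 0, 0, 0, 0, 0, 0, 0]
}}

```text
time: 23.95
eef_pos: [565.1, -233.2, 62.3]
eef_rot: [180.0, 0.0, 89.0]
ft_force: [0.3, 0.3, -0.5]
grip_width: 0.345
gripper_force: 59.3
```

{"name": "apply_moves", "arguments": {
  "translation": [
    [0, 0, 0.001],
    [0, 0, 0.002],
    [0, 0, 0.003],
    [0, 0, 0.0035],
    [0, 0, 0.004],
    [0, 0, 0.0045],
    [0, 0, 0.005],
    [0, 0, 0.005]
  ],
  "turn": [0, 0, 0, 0, 0, 0, 0, 0]
}}

```text
time: 24.75
eef_pos: [565.1, -233.3, 57.5]
eef_rot: [180.0, 0.0, 89.0]
ft_force: [-1.6, 1.0, 2.0]
grip_width: 0.342
gripper_force: 59.5
```

Just touching; a little further to seat it fully.

{"name": "apply_moves", "arguments": {
  "translation": [
    [0, 0, 0.0004],
    [0, 0, 0.0008],
    [0, 0, 0.0008]
  ],
  "turn": [0, 0, 0]
}}

```text
time: 25.05
eef_pos: [565.2, -233.3, 57.4]
eef_rot: [180.0, 0.0, 89.0]
ft_force: [-2.8, 2.4, 10.5]
grip_width: 0.345
gripper_force: 60.7
```

{"name": "apply_moves", "arguments": {
  "translation": [
    [0, 0, 0],
    [0, 0, 0],
    [0, 0, 0],
    [0, 0, 0],
    [0, 0, 0],
    [0, 0, 0]
  ],
  "turn": [0, 0, 0, 0, 0, 0],
  "claw": 0.4
}}

```text
time: 25.65
eef_pos: [565.0, -233.2, 56.4]
eef_rot: [-180.0, -0.0, 89.0]
ft_force: [0.1, 0.1, -0.8]
grip_width: 0.7
gripper_force: 0.0
```

{"name": "apply_moves", "arguments": {
  "translation": [
    [0, 0, -0.005],
    [0, 0, -0.02],
    [0, 0, -0.045],
    [0, 0, -0.075],
    [0, 0, -0.105],
    [0, 0, -0.135],
    [0, 0, -0.155],
    [0, 0, -0.16],
    [0, 0, -0.16]
  ],
  "turn": [0, 0, 0, 0, 0, 0, 0, 0, 0]
}}

```text
time: 26.55
eef_pos: [565.3, -233.4, 217.0]
eef_rot: [179.9, 0.0, 89.0]
ft_force: [-0.1, 1.0, 0.5]
grip_width: 0.699
gripper_force: 0.0
```

```bash
python3 - <<'E'
from plant import arm,viewer
from h import *
d=viewer.get_image("scene");W=cloud(d)
m=((abs(W[...,0]-565)<25)&(abs(W[...,1]+232.5)<19)&(W[...,2]>70)&(W[...,2]<105))
p=W[m];print(len(p),np.median(p,0).round(1),np.percentile(p,[2,98],axis=0).round(1).tolist())
cv2.imwrite('pics/k2.png',cv2.resize(d['color'][70:230,110:270],(600,600),interpolation=3)[:,:,::-1])
E
```

```text
296 [ 571.8 -232.6   86.7] [[550.7, -250.1, 70.7], [581.1, -215.7, 89.8]]
```

View pics/k2.png

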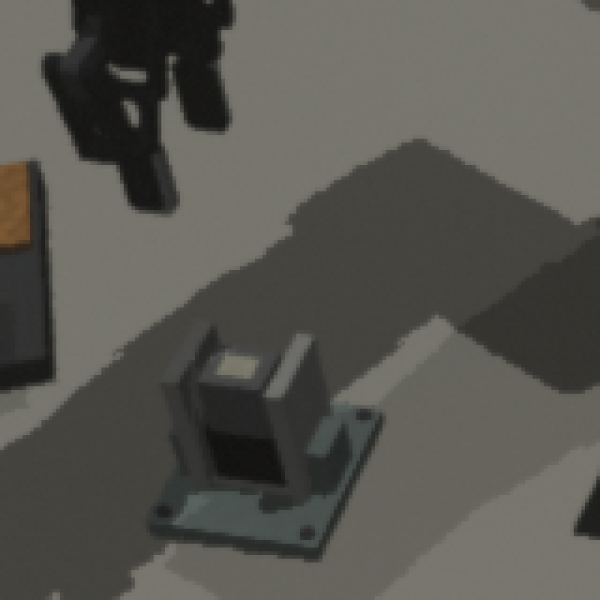

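The relay stands upright between the cheeks at about (240,420) in the crop, its top near z 88, with the gripper well clear.

```bash
python3 -c "
from plant import order
print(order.job_done())"
```

```text
the job is handed in; nothing more can be done
None
```

I rocked the relay until both clips were at their stops, lifted it out, stood it on the pad and let go. I then regripped it by its x faces, lowered it onto the nest floor, released it and handed the job in at about 27 s; the hand-in returned no verdict.

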